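# Draw a disc cutter into line and lock it

### The arm

A 6-joint arm with a two-finger parallel gripper is mounted at the origin on the work surface; the furniture and walls round the work are solid. World frame = base frame: x ahead of the robot, y to its left, z up, the work surface at z = 0. Lengths are in m, angles in rad, forces in N, time in s.
With the tool pointing down it reaches from about 0.225 to 0.875 m from the base axis. Payload 3.4 kg.
Tool frame: the origin (TCP) lies midway between the tips of the shut fingers; the grasp point (between the pads) lies 19 mm behind it; z points along the fingers, y is the line along which they close (so a half turn about z gives the same grasp; the last joint's range is limited). The gripper opens to 85 mm and grips with 20 to 120 N. Pads are 22 mm wide; open, the fingers measure 114 mm over their backs; the gripper's body (76 mm by 85 mm) begins 54 mm behind the grasp point. The pads swing forward as they close: fully open they stand 13 mm farther back than shut.
Start: joints at [-1.342, 0.276, 1.505, -0, 1.361, -0.121], TCP at [0.197, -0.54, 0.231] pointing down, gripper open.
Joint ranges: [-2.89, 2.89], [-0.75, 2.08], [0.22, 2.7], [-1.18, 4.32], [0.11, 2.71], [-2.7, 2.7]. Speed limits (rad/s): [2.57, 2.57, 3.14, 3.14, 3.14, 3.14].

### API

Orientations are given as a unit quaternion [w, x, y, z].
In Python, from rig import * gives the robot as it stands.
- The arm moves only by the tool apply_moves, never from a script. Its argument "steps" is one flat list of numbers, 4 for each row, row after row: the shift along the world's x, y, z in cm, then the turn about the world's z in degrees. A call has 1 to 8 rows; each row is the pose to reach, as a shift and turn from the pose commanded when the call began; what a row does not reach only later rows make up. A row lasts 1/12 s, in which the tool goes at most 41.7 mm and 7.16 degrees, less where a joint would pass 70% of its speed; a pose out of reach is approached as far as the arm can. A call with a gripper value outside its range is refused whole. "jaw" is the closure in counts, from 0 (fully open) to 255 (shut), set as the call begins (left out, the last holds). The fingers move at their own pace and stop on an object; "newtons" is the grip in N (left out, the last holds). Time passes only in rows, so rows that repeat a pose let the fingers close. It gives the time, the measured TCP pose, the force, the opening and the grip force at its end, in the units of the state.
- get_state(): the state, without advancing time (a new reading comes with each control period).
- get_image(name): name is "scene" or "top"; returns the picture (400x640x3 uint8, red, green, blue); there is no depth.
- calibration(name): a dict with "fx", "fy", "cx", "cy" (pixels), "xyz" and "rotation" of the camera in the world. Camera axes: x right, y up, looking along -z (the intrinsics and any distortion apply to the point x, -y, -z); pixel columns grow to the right and rows downward; lengths in m; the calibration is good to about 2 mm. A picture is of the moment at which its call begins. calibration takes no time and is no camera call.
- sign_off(): hands the job in; it is judged then, once.
The state is a dict: "clock": time; "qpos": joint angles; "qd": joint speeds; "effort": joint torques, N m; "position": TCP position; "ee_rot": TCP orientation; "contact_force": force on the tool from outside, world axes, zero at the start; "moment": the same for the moment, N m; "width": finger opening in m; "gripper_force": force on a finger pad.
Only numpy, scipy, OpenCV 4.12 (cv2) and the standard library are available. Lean on these libraries where they do the work, as an engineer would, in place of code of your own. Each camera call takes 0.05 s, during which the arm holds its last target. There are 200 camera calls.

### The job

The disc cutter was clamped with its guide plate out of line with the die below. Turn its clamp handle to released, take the tapered drift from the wooden block and push it down through the corner pin holes of both plates until its collar is fully home, which pulls the plate into line, then turn the handle back to locked and leave the drift standing in the holes. Leave the two punches in their block, and the bottle, upturned cup, jar and loupe where they are.

Things in the scene. Friction and masses are not known exactly. Their poses are not given: they have to be found in the camera images.
- die: Die block of the disc cutter, the lower plate: ground steel, 120 x 84 x 30 mm (own x, y, z), fixed; origin at the centre of its underside, z up. The handle's spindle stands on its z axis and carries a fixed round drum, 41 mm across, up to 86 mm above the bench. A brass strip lies on the die and sticks out 25 mm at its -x end; the guide plate lies on it, its top 45.5 mm above the bench.
- die_pin_hole (a point): Mouth of the pin hole in the die, in its top face (30 mm above the bench), at (46, 26) mm in the die's x, y: round, 14 mm across, through the block. Axes are the die's.
- guide_pin_hole (a point): Mouth of the matching pin hole in the top face (45.5 mm above the bench) of the guide plate, the upper steel plate, 120 x 84 x 14 mm, 0.7 kg, loose round the 16 mm spindle: 14 mm across, through the plate, at (46, 26) mm from the spindle in the plate's own x, y. Axes are the plate's. At the start it lies 4 to 6.5 mm to one side of the die's hole; in line, the two lie one above the other.
- handle (a joint): Clamp handle on the spindle, a lever with an upright knob. 0 = locked detent (lever along the die's -y), 1.57 = released detent (lever along the die's -x, over the brass strip); grows clockwise from above. A snap spring drives it to the nearer end; turning takes up to 0.3 N m (4 N at the knob). Locked, it presses the guide plate down with 40 N so that it cannot turn; released, the plate is free.
- handle_knob (a point): Middle of the upright round knob of black plastic at the lever's end, 94 mm above the bench and 78 mm from the spindle axis (the die's z axis): 20 mm diameter, 36 mm tall (from 77 to 112 mm above the bench). The lever's arm lies below it, its top 73 mm above the bench. Moves with the handle.
- drift_grip (a point): The tapered steel drift, 86 mm long, z along its axis to the blunt end. This point is the middle of its 15 mm thick ribbed grip, 25 mm above the underside of its collar. The collar is 20 mm across and 4 mm thick; above it the grip is 40 mm long; below it the shank is 12.6 mm thick for 22 mm, then tapers over 20 mm to a 4.4 mm tip, 42 mm below the collar's underside. It stands upright in one of the block's three holes, hanging by its collar, easy to lift straight out.
- drift_collar (a point): Centre of the underside of the drift's collar, which comes to rest on the top of the guide plate (45.5 mm above the bench) when the drift is fully home.
- punch_block: Wooden punch block, 130 x 46 x 50 mm (own x, y, z), fixed; origin at the centre of its underside. Three 16 mm holes in a row along its own x, at -44, 0 and 44 mm, 45 mm deep, hold the drift and the two punches in any order. The bench lamp's head hangs ahead and to the left of it: its underside is 150 mm above the bench, its near edge runs from about x = 0.57, y = 0.30 to x = 0.67, y = 0.10.
- punch_plain_top (a point): Top of the plain disc punch, a straight steel cylinder 14 mm across and 83 mm long, standing in the block and ending 88 mm above the bench. Stays there.
- punch_stepped_top (a point): Top of the stepped disc punch, a steel cylinder 14 mm across with an 11 mm upper end, no collar, 89 mm long, standing in the block and ending 94 mm above the bench. Stays there.
- dropper_bottle_mid (a point): Half-way up the clear square dropper bottle with a pointed nozzle, 30 x 30 x 86 mm, standing near the die. Stays as it is.
- alu_cup_mid (a point): Half-way up the upturned aluminium cup, 57 mm across and 48 mm tall, near the die. Stays as it is.
- glue_pot_mid (a point): Half-way up the small amber jar with a black cap, 42 mm across and 54 mm tall, near the die. Stays as it is.
- loupe_mid (a point): Middle of the open folding loupe lying on the bench below the handle's swing, 24 x 56 x 12 mm. Stays as it is.

How it is judged:
On the way, in this order (a step that is already met when the one before it is completed fails the run):
1. the handle is turned to its released detent (value of joint handle above 1.4 rad), for 0.2 s.
2. with the handle released, the drift is pushed home and the plate is pulled into line (value of joint handle above 1.4 rad and z of drift_collar in the frame of die below 0.0485 m and horizontal distance between drift_collar and die_pin_hole below 0.003 m and horizontal distance between guide_pin_hole and die_pin_hole below 0.0025 m), for 0.2 s.
At the end, for the whole second after the job is handed in: The handle is at rest in its locked detent (under 0.12 rad), the drift stands fully home in the pin holes (collar within 3 mm of the guide plate's top face, within 3 mm of the die's hole) and the guide plate's pin hole is within 2.5 mm of being straight above the die's (value of joint handle below 0.12 rad and z of drift_collar in the frame of die below 0.0485 m and horizontal distance between drift_collar and die_pin_hole below 0.003 m and horizontal distance between guide_pin_hole and die_pin_hole below 0.0025 m and velocity of joint handle below 0.05 rad/s); the robot touches nothing.
It fails at once if a punch is lifted or pulled from the block (distance of any of punch_plain_top, punch_stepped_top from where it was at the start of the episode above 0.02 m).
It fails at once if the bottle, cup, jar or loupe is knocked over or pushed away (distance of any of dropper_bottle_mid, alu_cup_mid, glue_pot_mid, loupe_mid from where it was at the start of the episode above 0.025 m).
It also fails if it takes over 67 s, if anything falls off the work surface, if the arm or the gripper's body presses on something with over 40 N, if the wrist force passes 120 N, or if a joint passes its speed limit or range.

## Working session

There is one attempt and no reset: what is moved stays moved. The work goes in short steps, Python scripts to look and compute and a tool call to move; the robot and the scene stay as the last step left them, time stands still between calls to the robot, and variables do not carry over. Pictures are saved under pics/ and viewed, at most 12 in all, crops included, and the job is handed in when it is done.

Besides the shell and the picture viewer there is one more tool, called after "Request:" by a JSON object that holds its "method" and its "body", one argument or row to a line. apply_moves: Moves the arm, as the interface text tells. Its arguments: {"type":"object","properties":{"steps":{"type":"array","items":{"type":"number"}},"jaw":{"type":"number"},"newtons":{"type":"number"}},"required":["steps"]}

```bash
mkdir -p pics
cat > h.py <<'E'
from rig import *
import numpy as np, cv2
def ray(n,u,v):
    c=calibration(n); d=np.array([(u-c['cx'])/c['fx'],-(v-c['cy'])/c['fy'],-1.])
    return np.array(c['xyz']),np.array(c['rotation']).reshape(3,3)@d
def onz(n,u,v,z):
    o,d=ray(n,u,v); return o+d*(z-o[2])/d[2]
def proj(n,p):
    c=calibration(n); q=np.array(c['rotation']).reshape(3,3).T@(np.array(p)-c['xyz'])
    return c['cx']+c['fx']*q[0]/-q[2], c['cy']-c['fy']*q[1]/-q[2]
E
python3 - <<'E'
from h import *
for n in ('scene','top'):
    im=get_image(n); cv2.imwrite(f'pics/{n}0.png',im[:,:,::-1]); print(n,calibration(n))
print(get_state())
E
```

```text
scene {'fx': 396.33335959640704, 'fy': 396.33335959640704, 'cx': 317.11087769662095, 'cy': 199.81141850520237, 'xyz': array([0.2253203 , 0.40848057, 0.72821064]), 'rotation': array([-0.2815652 , -0.10548716,  0.32616609,  0.89621938])}
top {'fx': 500.9973096388042, 'fy': 500.9973096388042, 'cx': 328.3142464741431, 'cy': 205.54935160929503, 'xyz': array([ 0.41490272, -0.03499214,  1.22163356]), 'rotation': array([ 0.71161055,  0.04443673, -0.04081887, -0.6999783 ])}
{'clock': 0.1, 'qpos': array([-1.34199846e+00,  2.76551982e-01,  1.50601692e+00,  2.51988143e-05,
        1.36067448e+00, -1.21013083e-01]), 'qd': array([-0.00130136, -0.00228987, -0.00382494, -0.00074254,  0.00013114,
       -0.00193607]), 'effort': array([ 1.16935604e-03, -4.17699802e+01, -2.46404099e+01, -2.84820617e-04,
        5.87645627e-03, -8.04135681e-06]), 'position': array([ 0.19695464, -0.53972333,  0.23051052]), 'ee_rot': array([-8.24827748e-04,  9.84743115e-01,  1.74012400e-01, -3.21569975e-05]), 'contact_force': array([ 0.00124029, -0.28674697,  0.36166489]), 'moment': array([0.02216898, 0.003978  , 0.0136186 ]), 'gripper_force': 0.0, 'width': 0.08545783790772143}
```

View pics/scene0.png

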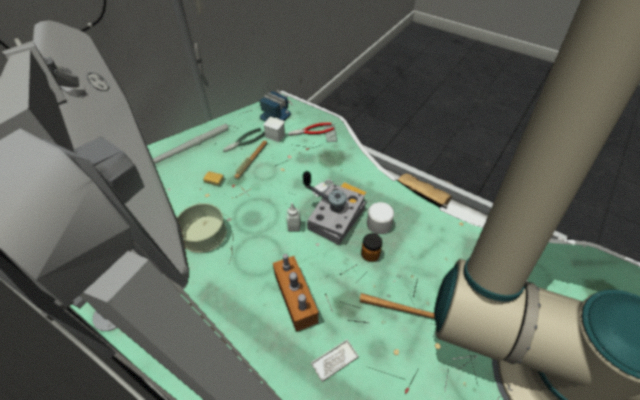

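View pics/top0.png

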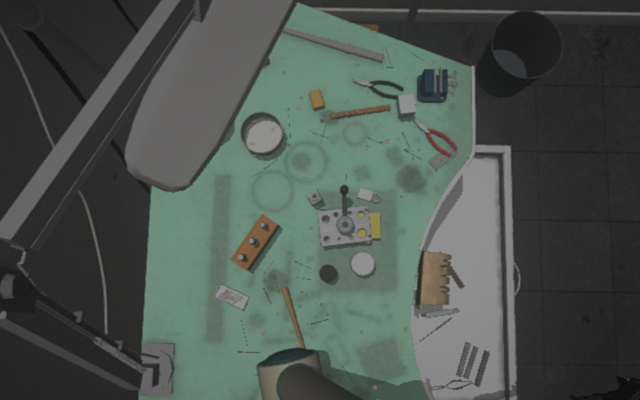

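```bash
python3 - <<'E'
s=open('h.py').read()
s=s.replace("import numpy as np, cv2","import numpy as np, cv2\nfrom scipy.spatial.transform import Rotation as Ro\ndef RM(c):\n    w=c['rotation']; return Ro.from_quat([w[1],w[2],w[3],w[0]]).as_matrix()")
s=s.replace("np.array(c['rotation']).reshape(3,3)","RM(c)")
open('h.py','w').write(s)
import cv2,numpy as np
t=cv2.imread('pics/top0.png')[180:285,225:390]; t=cv2.convertScaleAbs(t,alpha=1.4)
s=cv2.imread('pics/scene0.png')[165:335,265:405]
t=cv2.resize(t,None,fx=4.8,fy=4.8,interpolation=cv2.INTER_CUBIC)
s=cv2.resize(s,None,fx=3.5,fy=3.5,interpolation=cv2.INTER_CUBIC)
cv2.imwrite('pics/t1.png',t);cv2.imwrite('pics/s1.png',s)
E
python3 -c "
from h import *
print(onz('top',345,225,.086),onz('scene',338,200,.086))"
```

```text
[ 0.50862473 -0.06667169  0.086     ] [ 0.50161838 -0.05722363  0.086     ]
```

View pics/t1.png

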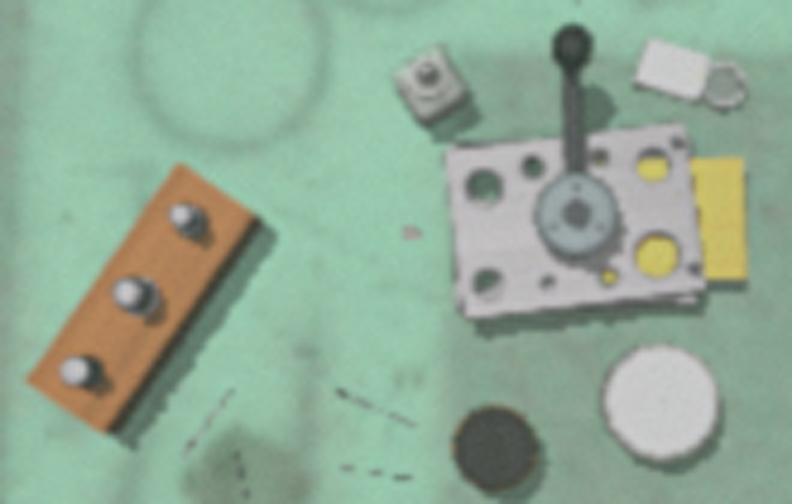

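View pics/s1.png

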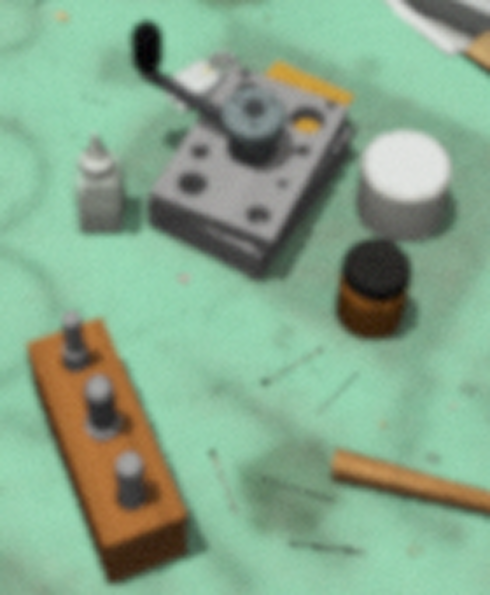

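```bash
cat > m.py <<'E'
from h import *
T=lambda u,v,z: onz('top',(u+.5)/4.8-.5+225,(v+.5)/4.8-.5+180,z)
S=lambda u,v,z: onz('scene',(u+.5)/3.5-.5+265,(v+.5)/3.5-.5+165,z)
E
python3 - <<'E'
from m import *
np.set_printoptions(precision=4,suppress=True)
def tri(tu,su):
    a=ray('top',(tu[0]+.5)/4.8-.5+225,(tu[1]+.5)/4.8-.5+180);b=ray('scene',(su[0]+.5)/3.5-.5+265,(su[1]+.5)/3.5-.5+165)
    A=np.c_[a[1],-b[1]]; k=np.linalg.lstsq(A,b[0]-a[0],rcond=None)[0]
    p,q=a[0]+k[0]*a[1],b[0]+k[1]*b[1]; return (p+q)/2, np.linalg.norm(p-q)
for n,tu,su,z in [('drum',(577,213),(254,113),.086),('knobtop',(571,42),(147,32),.112),('mid',(128,290),(98,382),.094),('A',(185,216),(71,318),.094),('C',(78,370),(129,460),.088),
  ('pinhole',(489,281),(259,214),.0455),('bighole',(484,187),(192,183),.0455)]:
    print(n,T(*tu,z),S(*su,z),*tri(tu,su))
print('strip',T(747,157,.0315),T(747,282,.0315),T(693,158,.0315))
print('plate',T(445,148,.0455),T(687,124,.0455),T(467,317,.0455),T(706,293,.0455))
print('block',[T(*p,.05) for p in((181,163),(261,216),(110,433),(27,379))])
print('bottle',T(430,72,.086),S(96,140,.086),'cup',T(662,402,.048),'jar',T(496,448,.054),'loupe',T(690,72,.01))
E
```

```text
drum [ 0.5109 -0.0662  0.086 ] [ 0.5077 -0.0634  0.086 ] [ 0.5106 -0.0667  0.0811] 0.0016871262108900892
knobtop [ 0.5887 -0.0617  0.112 ] [ 0.5861 -0.0617  0.112 ] [ 0.5879 -0.0623  0.1107] 0.0023023217420364934
mid [0.4706 0.144  0.094 ] [0.4704 0.1415 0.094 ] [0.4699 0.1431 0.0971] 0.001392138104783104
A [0.5058 0.1183 0.094 ] [0.5057 0.119  0.094 ] [0.506  0.1185 0.0932] 0.00021936641639282387
C [0.433  0.1671 0.088 ] [0.4332 0.1653 0.088 ] [0.4327 0.1664 0.0906] 0.0006969304383072189
pinhole [ 0.4803 -0.0248  0.0455] [ 0.4787 -0.0271  0.0455] [ 0.4791 -0.0253  0.0475] 0.00249644929149338
bighole [ 0.5264 -0.0215  0.0455] [ 0.5258 -0.0234  0.0455] [ 0.5256 -0.0219  0.0475] 0.0014059459612654423
strip [ 0.5449 -0.1519  0.0315] [ 0.4827 -0.1522  0.0315] [ 0.5439 -0.1251  0.0315]
plate [ 0.5454 -0.002   0.0455] [ 0.5592 -0.1209  0.0455] [ 0.4626 -0.0143  0.0455] [ 0.4762 -0.1308  0.0455]
block [array([0.5354, 0.1271, 0.05  ]), array([0.51  , 0.0872, 0.05  ]), array([0.4036, 0.1572, 0.05  ]), array([0.4289, 0.1984, 0.05  ])]
bottle [0.5772 0.0047 0.086 ] [0.5738 0.0083 0.086 ] cup [ 0.423  -0.1096  0.048 ] jar [ 0.3996 -0.0296  0.054 ] loupe [ 0.5902 -0.1249  0.01  ]
```

Request:
{"method": "apply_moves", "body": {
  "steps": [4,5,0,-5,8,10,0,-10,12,15,0,-15,15,19,0,-20,18,22,0,-20,21,26,0,-20,24,29,0,-20,25,30,0,-20]
}}

```text
clock: 0.77
position: [0.4096, -0.2811, 0.2311]
ee_rot: [-0.0, 1.0, 0.0, -0.0]
contact_force: [0.7, -0.9, 0.9]
width: 0.0856
gripper_force: 0.0
```

Request:
{"method": "apply_moves", "body": {
  "steps": [2.5,3,0,0,5,6.5,0,0,8,10,0,0,11,14,-2,0,14.1,17.7,-4,0,14.1,17.7,-4,0,14.1,17.7,-4,0,14.1,17.7,-4,0]
}}

```text
clock: 1.43
position: [0.5498, -0.1048, 0.19]
ee_rot: [-0.0, 1.0, 0.002, -0.002]
contact_force: [0.3, -0.7, 0.0]
width: 0.0853
gripper_force: 0.0
```

Request:
{"method": "apply_moves", "body": {
  "steps": [2,2,0,0,3.8,4.2,0,0,3.8,4.2,0,0,3.8,4.2,0,0,3.8,4.2,0,0]
}}

```text
clock: 1.85
position: [0.5872, -0.0654, 0.1916]
ee_rot: [0.001, 1.0, -0.0, -0.0]
contact_force: [-1.0, 0.5, -0.9]
width: 0.0853
gripper_force: 0.0
```

Run:
```python
from m import *
for n in ('top','scene'):
    cv2.imwrite(f'pics/{n}2.png',get_image(n)[:,:,::-1])
s=get_state();print(s['position'],s['qpos'])
t=cv2.imread('pics/top2.png')[150:250,280:400];s=cv2.imread('pics/scene2.png')[120:250,260:400]
t=cv2.resize(t,(480,400),interpolation=cv2.INTER_CUBIC);s=cv2.resize(s,(431,400),interpolation=cv2.INTER_CUBIC)
cv2.imwrite('pics/a2.png',np.hstack([t,s])[:, :800])
```

```text
[ 0.58710818 -0.06541691  0.19161819] [-2.28209964e-01  3.23613245e-01  1.53563915e+00 -8.49456922e-04
  1.28254637e+00  1.34359925e+00]
```

View pics/a2.png

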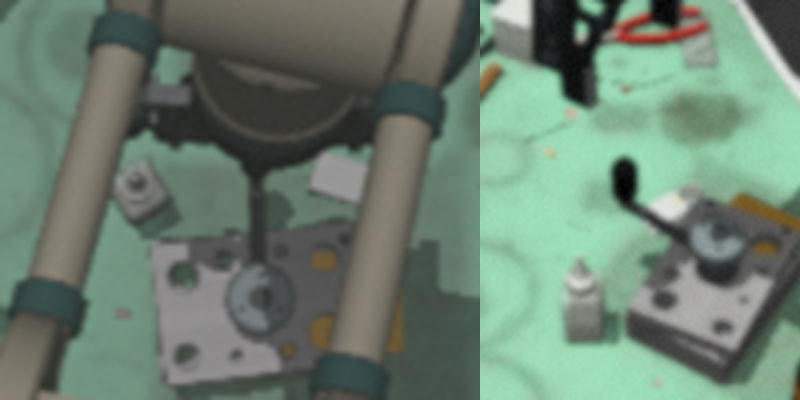

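Request:
{"method": "apply_moves", "body": {
  "steps": [0.1,0.2,0,0,0.1,0.2,0,0,0.1,0.2,-2,0,0.1,0.2,-5,0,0.1,0.2,-8,0,0.1,0.2,-11,0,0.1,0.2,-11,0,0.1,0.2,-11,0],
  "jaw": 130,
  "newtons": 25
}}

```text
clock: 2.62
position: [0.5878, -0.0621, 0.0803]
ee_rot: [-0.0, 1.0, 0.0, -0.002]
contact_force: [0.0, -0.3, 0.7]
width: 0.0414
gripper_force: 0.0
```

Request:
{"method": "apply_moves", "body": {
  "steps": [0,0,0,0,0,0,0,0,0,0,0,0,0,0,0,0,0,0,0,0,0,0,0,0],
  "jaw": 255
}}

```text
clock: 3.12
position: [0.5907, -0.0643, 0.0838]
ee_rot: [0.002, 1.0, 0.001, 0.002]
contact_force: [0.7, -4.7, -0.4]
width: 0.0187
gripper_force: 25.3
```

Run:
```python
from h import *
s=get_state();print(s['position'],s['width'],s['gripper_force'],s['contact_force'])
# arc
C=np.array([.5106,-.0660]);p=s['position'][:2]
v=p-C;print(np.hypot(*v),np.degrees(np.arctan2(v[1],v[0])))
a0=np.arctan2(v[1],v[0]);r=.078
for d in range(0,100,6): 
    a=a0-np.radians(d); print(d,(100*(r*np.array([np.cos(a),np.sin(a)])-r*np.array([np.cos(a0),np.sin(a0)]))).round(1))
```

```text
[ 0.59071999 -0.06425817  0.08376028] 0.01868663533753915 25.276636855560355 [ 0.70319166 -4.71938402 -0.36688822]
0.08013892160077911 1.245425883739668
0 [0. 0.]
6 [-0.  -0.8]
12 [-0.1 -1.6]
18 [-0.3 -2.4]
24 [-0.6 -3.2]
30 [-1.  -3.9]
36 [-1.4 -4.6]
42 [-1.9 -5.3]
48 [-2.5 -5.9]
54 [-3.1 -6.4]
60 [-3.8 -6.8]
66 [-4.5 -7.2]
72 [-5.2 -7.5]
78 [-6.  -7.8]
84 [-6.8 -7.9]
90 [-7.6 -8. ]
96 [-8.4 -7.9]
```

Request:
{"method": "apply_moves", "body": {
  "steps": [0,-0.8,0,-4,-0.1,-1.6,0,-8,-0.3,-2.4,0,-12,-0.6,-3.2,0,-16,-1,-3.9,0,-20,-1.4,-4.6,0,-24,-1.9,-5.3,0,-28,-2.5,-5.9,0,-32]
}}

```text
clock: 3.78
position: [0.5698, -0.1223, 0.0839]
ee_rot: [-0.001, 0.961, -0.278, 0.007]
contact_force: [7.5, 0.4, -6.2]
width: 0.0186
gripper_force: 25.1
```

Request:
{"method": "apply_moves", "body": {
  "steps": [-0.6,-0.5,0,-4,-1.3,-0.9,0,-8,-2,-1.3,0,-12,-2.7,-1.6,0,-16,-3.5,-1.9,0,-20,-4.3,-2,0,-24,-5.1,-2.1,0,-28,-5.1,-2.1,0,-28]
}}

```text
clock: 4.45
position: [0.5151, -0.1446, 0.0838]
ee_rot: [0.0, 0.866, -0.501, 0.004]
contact_force: [0.4, -4.8, -0.3]
width: 0.019
gripper_force: 24.9
```

Request:
{"method": "apply_moves", "body": {
  "steps": [-0.7,0,0,0,-0.7,0,0,0]
}}

```text
clock: 4.62
position: [0.5148, -0.1446, 0.0841]
ee_rot: [-0.003, 0.866, -0.5, 0.01]
contact_force: [15.4, -1.4, -11.0]
width: 0.0188
gripper_force: 25.4
```

Request:
{"method": "apply_moves", "body": {
  "steps": [0,0,0,0,0,0,0,0,0,0,2,0,0,0,5,0,0,0,8,0,0,0,10,0,0,0,10,0],
  "jaw": 130
}}

```text
clock: 5.2
position: [0.5087, -0.143, 0.1871]
ee_rot: [-0.001, 0.866, -0.499, 0.005]
contact_force: [1.0, -1.0, 0.8]
width: 0.0418
gripper_force: 0.0
```

Run:
```python
from m import *
for n in ('top','scene'):
    cv2.imwrite(f'pics/{n}3.png',get_image(n)[:,:,::-1])
s=get_state();print(s['position'],s['qpos'])
t=cv2.imread('pics/scene3.png')[250:335,265:330];s=cv2.imread('pics/scene3.png')[150:260,280:400]
t=cv2.resize(t,None,fx=5.5,fy=5.5,interpolation=cv2.INTER_CUBIC)[:460,:350];s=cv2.resize(s,None,fx=3.7,fy=3.7,interpolation=cv2.INTER_CUBIC)
h=min(t.shape[0],s.shape[0]);cv2.imwrite('pics/a3.png',np.hstack([t[:h],s[:h]]))
```

```text
[ 0.50618594 -0.14201549  0.18274778] [-4.05913699e-01  2.33885713e-01  1.68951643e+00 -1.12388903e-05
  1.21583634e+00  2.21092138e+00]
```

View pics/a3.png

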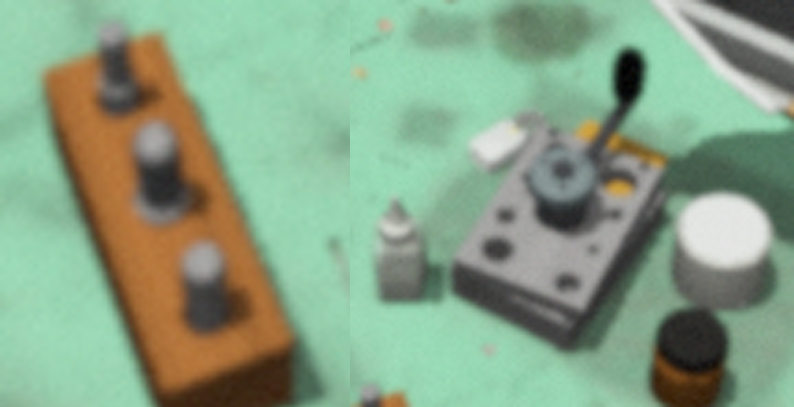

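Request:
{"method": "apply_moves", "body": {
  "steps": [-0.5,3.5,0,4,-1,7,0,8,-1.5,10.5,0,12,-2,14,0,16,-2.5,17.5,0,20,-3,21,0,24,-3.5,24.5,0,26.6,-3.5,28,0,26.6]
}}

```text
clock: 5.97
position: [0.4681, 0.1393, 0.18]
ee_rot: [0.001, 0.958, -0.286, -0.002]
contact_force: [1.0, -1.0, -0.2]
width: 0.0418
gripper_force: 0.0
```

Request:
{"method": "apply_moves", "body": {
  "steps": [0,0.5,0,0,0,0.5,0,0,0,0.5,0,0]
}}

```text
clock: 6.22
position: [0.4701, 0.1426, 0.1803]
ee_rot: [0.001, 0.958, -0.286, -0.001]
contact_force: [0.3, -0.1, -0.6]
width: 0.0415
gripper_force: 0.0
```

Run:
```python
from h import *
s=get_state();print(s['position'],s['qpos'],Ro.from_quat(s['ee_rot'][[1,2,3,0]]).as_matrix()[:,1])
```

```text
[0.47008175 0.14260135 0.18028553] [ 1.53519516e-01  1.88094268e-01  1.75816083e+00 -1.05859103e-03
  1.19809160e+00  2.30543131e+00] [-0.54862996 -0.83606132  0.00257704]
```

Request:
{"method": "apply_moves", "body": {
  "steps": [0.1,0,-3,0,0.1,0,-6,0,0.1,0,-9,0,0.1,0,-11,0,0.1,0,-11.9,0,0.1,0,-11.9,0,0.1,0,-11.9,0]
}}

```text
clock: 6.8
position: [0.4724, 0.142, 0.0624]
ee_rot: [0.0, 0.958, -0.288, -0.0]
contact_force: [0.7, 0.4, 0.5]
width: 0.0417
gripper_force: 0.0
```

Request:
{"method": "apply_moves", "body": {
  "steps": [0,0,0,0,0,0,0,0,0,0,0,0,0,0,0,0,0,0,0,0,0,0,0,0],
  "jaw": 255,
  "newtons": 60
}}

```text
clock: 7.3
position: [0.4733, 0.1429, 0.0638]
ee_rot: [-0.0, 0.958, -0.287, 0.002]
contact_force: [-0.2, -1.8, 6.5]
width: 0.0132
gripper_force: 58.8
```

Request:
{"method": "apply_moves", "body": {
  "steps": [0,0,1,0,0,0,3,0,0,0,6,0,0,0,8,0,0,0,8,0]
}}

```text
clock: 7.72
position: [0.475, 0.1437, 0.1466]
ee_rot: [-0.002, 0.958, -0.287, 0.004]
contact_force: [1.2, -1.1, -0.1]
width: 0.0133
gripper_force: 58.9
```

Request:
{"method": "apply_moves", "body": {
  "steps": [0.2,-3.5,0,0,0.5,-7,0,0,0.8,-10.5,0,0,1,-14,0,0,1.2,-16.4,0,0,1.2,-16.4,0,0,1.2,-16.4,0,0]
}}

```text
clock: 8.3
position: [0.4835, -0.0218, 0.1415]
ee_rot: [-0.0, 0.958, -0.288, -0.001]
contact_force: [0.2, -0.0, -1.7]
width: 0.0128
gripper_force: 59.0
```

Run:
```python
from m import *
for n in ('top','scene'):
    cv2.imwrite(f'pics/{n}4.png',get_image(n)[:,:,::-1])
s=get_state();print(s['position'],s['width'],s['contact_force'])
t=cv2.imread('pics/top4.png')[200:270,300:360];s=cv2.imread('pics/scene4.png')[165:255,275:375]
t=cv2.resize(t,None,fx=5,fy=5,interpolation=cv2.INTER_CUBIC);s=cv2.resize(s,None,fx=5,fy=5,interpolation=cv2.INTER_CUBIC)
h=min(t.shape[0],s.shape[0]);cv2.imwrite('pics/a4.png',np.hstack([t,s[-350:]]))
for p in [(.4797,-.0239,.0455),(.4844,-.0211,.0455),(.4844,-.0211,.03)]:
    print(proj('scene',p))
p=get_state()['position']
for q in [(-.002,0),(0,0)]: 
  for z in (.086,.128): print(z,proj('scene',(p[0]+q[0],p[1],z)))
```

```text
[ 0.48329721 -0.02028849  0.1416989 ] 0.012795570549435616 [-0.08243981  0.65373872 -1.04562132]
(np.float64(337.42873326578865), np.float64(226.56579398122744))
(np.float64(334.8612864006779), np.float64(226.42155862486865))
(np.float64(334.65427905765995), np.float64(230.673376826194))
0.086 (np.float64(336.479969557146), np.float64(215.66525143707585))
0.128 (np.float64(337.1626544462017), np.float64(202.56996346746485))
0.086 (np.float64(335.6631476798686), np.float64(215.2255446265722))
0.128 (np.float64(336.31155679011306), np.float64(202.12466452817765))
```

View pics/a4.png

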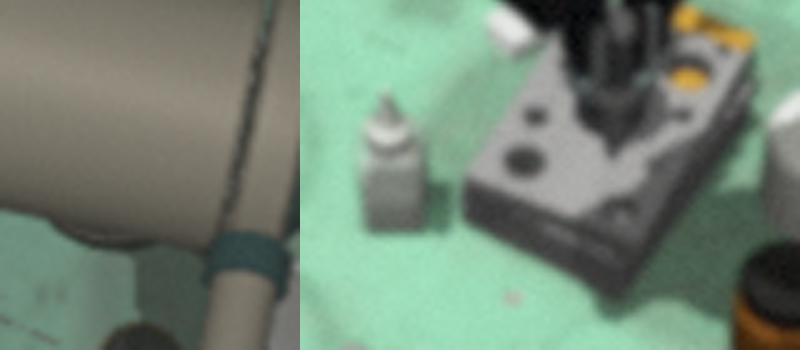

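Run:
```python
from m import *
print(onz('scene',337.6,216,.0857),onz('scene',340,227,.0455),onz('scene',339.0,226.1,.0455))
im=cv2.imread('pics/scene4.png')
t=cv2.resize(im[195:240,315:360],None,fx=13,fy=13,interpolation=cv2.INTER_CUBIC)
cv2.imwrite('pics/a5.png',cv2.convertScaleAbs(t,alpha=1.5))
```

```text
[ 0.47905794 -0.02107024  0.0857    ] [ 0.47458215 -0.02606152  0.0455    ] [ 0.47762028 -0.02683898  0.0455    ]
```

View pics/a5.png

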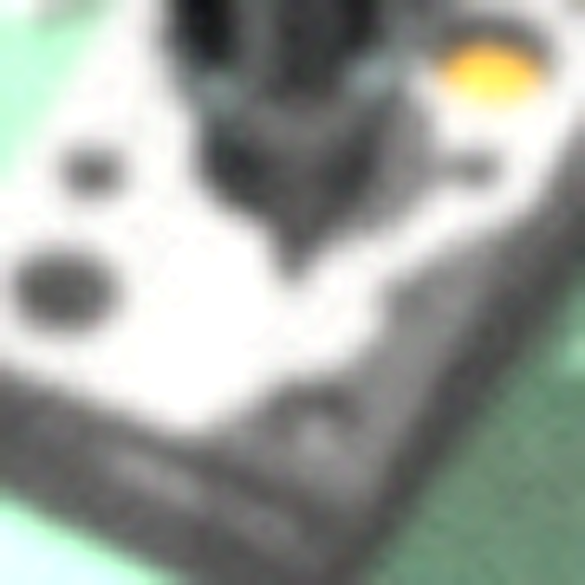

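Request:
{"method": "apply_moves", "body": {
  "steps": [-0.2,-0.1,-1,0,-0.2,-0.1,-2,0,-0.2,-0.1,-3,0,-0.2,-0.1,-3.5,0,-0.2,-0.1,-4,0,-0.2,-0.1,-4.4,0,-0.2,-0.1,-4.4,0]
}}

```text
clock: 8.98
position: [0.4821, -0.0219, 0.0979]
ee_rot: [0.0, 0.958, -0.286, 0.0]
contact_force: [0.6, -1.8, -1.2]
width: 0.013
gripper_force: 59.0
```

Request:
{"method": "apply_moves", "body": {
  "steps": [0,0,-0.3,0,0,0,-0.6,0,0,0,-0.9,0,0,0,-0.9,0]
}}

```text
clock: 9.32
position: [0.4824, -0.023, 0.0892]
ee_rot: [0.001, 0.958, -0.287, 0.001]
contact_force: [1.7, -4.5, -0.2]
width: 0.0132
gripper_force: 59.2
```

Request:
{"method": "apply_moves", "body": {
  "steps": [0,0,-0.2,0,0,0,-0.4,0,0,0,-0.6,0,0,0,-0.6,0]
}}

```text
clock: 9.65
position: [0.4827, -0.0236, 0.0838]
ee_rot: [0.001, 0.958, -0.287, 0.001]
contact_force: [-0.1, -6.2, 2.3]
width: 0.0132
gripper_force: 59.7
```

Request:
{"method": "apply_moves", "body": {
  "steps": [0.05,0.05,-0.2,0,0.1,0.1,-0.4,0,0.1,0.15,-0.7,0,0.1,0.15,-0.7,0]
}}

```text
clock: 9.98
position: [0.4836, -0.023, 0.0766]
ee_rot: [0.002, 0.958, -0.286, 0.001]
contact_force: [1.0, -8.7, -1.1]
width: 0.013
gripper_force: 59.6
```

Run:
```python
from h import *
s=get_state();print(s['position'],s['contact_force'],s['moment'])
```

```text
[ 0.48357307 -0.02303317  0.07660503] [ 0.99261937 -8.73101462 -1.14607205] [-1.92737468 -0.20740619  0.02142161]
```

Request:
{"method": "apply_moves", "body": {
  "steps": [0.05,-0.1,-0.2,0,0.1,-0.2,-0.4,0,0.1,-0.2,-0.7,0,0.1,-0.2,-0.7,0]
}}

```text
clock: 10.32
position: [0.4843, -0.0238, 0.0695]
ee_rot: [0.001, 0.958, -0.287, 0.001]
contact_force: [0.4, -6.0, 0.8]
width: 0.0134
gripper_force: 59.4
```

Request:
{"method": "apply_moves", "body": {
  "steps": [0.05,-0.1,-0.2,0,0.05,-0.15,-0.4,0,0.05,-0.15,-0.6,0,0.05,-0.15,-0.6,0]
}}

```text
clock: 10.65
position: [0.4851, -0.0241, 0.0636]
ee_rot: [-0.0, 0.958, -0.287, 0.001]
contact_force: [-0.3, -2.7, 2.4]
width: 0.0129
gripper_force: 59.5
```

Going in nicely; shank is now in the die. Finish the push.

Request:
{"method": "apply_moves", "body": {
  "steps": [0,-0.05,-0.2,0,0,-0.05,-0.4,0,0,-0.05,-0.5,0,0,-0.05,-0.6,0,0,-0.05,-0.6,0]
}}

```text
clock: 11.07
position: [0.4854, -0.0243, 0.0591]
ee_rot: [-0.001, 0.958, -0.287, 0.001]
contact_force: [-2.6, -2.1, 15.9]
width: 0.0131
gripper_force: 61.0
```

Request:
{"method": "apply_moves", "body": {
  "steps": [0,0,-0.2,0,0,0,-0.3,0,0,0,-0.3,0,0,0,-0.3,0]
}}

```text
clock: 11.4
position: [0.4855, -0.0244, 0.0589]
ee_rot: [-0.001, 0.958, -0.287, 0.002]
contact_force: [-7.7, -1.2, 36.9]
width: 0.013
gripper_force: 63.5
```

Request:
{"method": "apply_moves", "body": {
  "steps": [0,0,0,0,0,0,0.2,0,0,0,0.3,0,0,0,0.3,0],
  "jaw": 150
}}

```text
clock: 11.73
position: [0.4842, -0.0241, 0.057]
ee_rot: [-0.0, 0.958, -0.287, -0.0]
contact_force: [-0.1, -0.8, 0.2]
width: 0.0352
gripper_force: 0.0
```

Request:
{"method": "apply_moves", "body": {
  "steps": [0,0,1,0,0,0,3,0,0,0,6,0,0,0,9,0,0,0,11.5,0,0,0,11.5,0,0,0,11.5,0]
}}

```text
clock: 12.32
position: [0.4852, -0.0245, 0.173]
ee_rot: [-0.0, 0.958, -0.287, 0.001]
contact_force: [-0.0, 0.1, 0.2]
width: 0.0352
gripper_force: 0.0
```

Run:
```python
from h import *
im=get_image('scene')[:,:,::-1]; cv2.imwrite('pics/scene5.png',im)
s=get_state();print(s['position'])
cv2.imwrite('pics/a6.png',cv2.resize(im[150:255,275:400],None,fx=5.5,fy=5.5,interpolation=cv2.INTER_CUBIC))
```

```text
[ 0.48409463 -0.02426554  0.17168765]
```

View pics/a6.png

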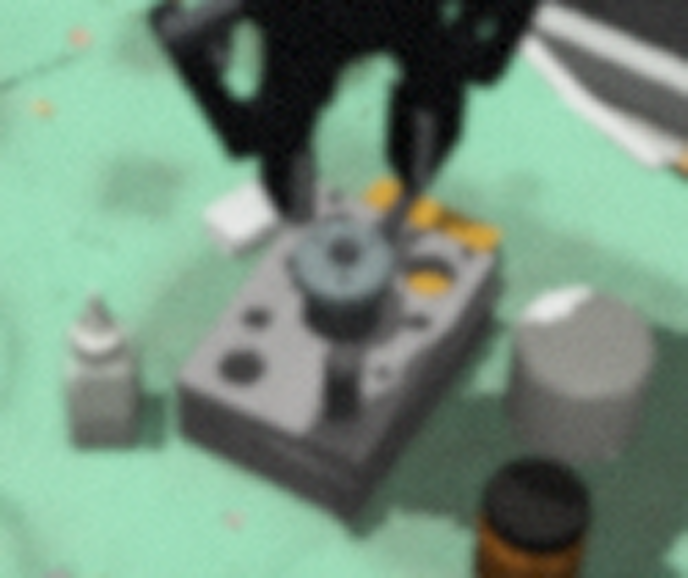

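Request:
{"method": "apply_moves", "body": {
  "steps": [0.6,-2.5,0,-5,1.3,-5,0,-10,2,-7.5,0,-15,2.6,-10,0,-20,3,-12,0,-26.6,3,-12,0,-26.6,3,-12,0,-26.6,3,-12,0,-26.6],
  "jaw": 130
}}

```text
clock: 13.03
position: [0.5133, -0.1436, 0.1706]
ee_rot: [-0.0, 0.866, -0.499, -0.002]
contact_force: [0.3, -0.3, -0.3]
width: 0.042
gripper_force: 0.0
```

Request:
{"method": "apply_moves", "body": {
  "steps": [0,0,-2,0,0,0,-4,0,0,0,-6,0,0,0,-8,0,0,0,-9,0,0,0,-9,0,0,0,-9,0]
}}

```text
clock: 13.62
position: [0.5142, -0.1437, 0.0821]
ee_rot: [0.0, 0.867, -0.499, -0.001]
contact_force: [0.8, -0.1, 0.5]
width: 0.0417
gripper_force: 0.0
```

Request:
{"method": "apply_moves", "body": {
  "steps": [0,0,0,0,0,0,0,0,0,0,0,0,0,0,0,0,0,0,0,0,0,0,0,0],
  "jaw": 255,
  "newtons": 25
}}

```text
clock: 14.12
position: [0.5151, -0.1449, 0.0836]
ee_rot: [-0.0, 0.866, -0.5, 0.001]
contact_force: [-1.0, 0.1, 6.4]
width: 0.019
gripper_force: 25.0
```

Request:
{"method": "apply_moves", "body": {
  "steps": [0.8,0,0,4,1.6,0.2,0,8,2.4,0.4,0,12,3.2,0.7,0,16,3.9,1,0,20,4.6,1.5,0,24,5.2,2,0,28,5.8,2.6,0,32]
}}

```text
clock: 14.78
position: [0.5719, -0.1198, 0.0835]
ee_rot: [0.002, 0.971, -0.239, -0.0]
contact_force: [-3.2, -2.0, 8.1]
width: 0.0185
gripper_force: 26.5
```

Request:
{"method": "apply_moves", "body": {
  "steps": [0.5,0.6,0,4,1,1.3,0,8,1.3,2,0,12,1.6,2.8,0,16,1.8,3.6,0,20,1.9,4.4,0,24,1.9,5.3,0,28,1.9,5.8,0,28]
}}

```text
clock: 15.45
position: [0.5936, -0.064, 0.0836]
ee_rot: [0.004, 1.0, 0.003, 0.002]
contact_force: [1.0, -19.3, 1.2]
width: 0.0188
gripper_force: 26.7
```

Request:
{"method": "apply_moves", "body": {
  "steps": [0,0.1,0,0,0,0.1,0,0]
}}

```text
clock: 15.62
position: [0.5937, -0.0642, 0.0836]
ee_rot: [0.005, 1.0, 0.001, 0.002]
contact_force: [0.4, -11.3, 1.8]
width: 0.0188
gripper_force: 26.4
```

Request:
{"method": "apply_moves", "body": {
  "steps": [0,-0.5,0,0,0,-0.5,0,0,0,-0.5,0,0,0,-0.5,2,0,0,-0.5,5,0,0,-0.5,8,0,0,-0.5,11,0,0,-0.5,11,0],
  "jaw": 130
}}

```text
clock: 16.28
position: [0.5949, -0.0645, 0.1986]
ee_rot: [0.001, 1.0, 0.0, 0.006]
contact_force: [1.1, 0.4, 0.2]
width: 0.0421
gripper_force: 0.0
```

Request:
{"method": "apply_moves", "body": {
  "steps": [-1,-4,2,0,-2,-8,2,0,-3,-12,2,0,-4,-16,2,0,-5,-20,2,0,-6,-22,2,0,-6,-22,2,0,-6,-22,2,0]
}}

```text
clock: 16.95
position: [0.5308, -0.2849, 0.2115]
ee_rot: [-0.001, 1.0, -0.001, -0.0]
contact_force: [0.4, 0.6, -0.8]
width: 0.0416
gripper_force: 0.0
```

Run:
```python
from h import *
a=get_image('scene')[:,:,::-1]; b=get_image('top')[:,:,::-1]
print(get_state()['position'])
s=cv2.resize(a[150:255,275:400],(476,400),interpolation=cv2.INTER_CUBIC);t=cv2.resize(b[170:290,300:395],(317,400),interpolation=cv2.INTER_CUBIC)
cv2.imwrite('pics/a7.png',np.hstack([s,t]))
```

```text
[ 0.53161015 -0.28323355  0.21183806]
```

View pics/a7.png

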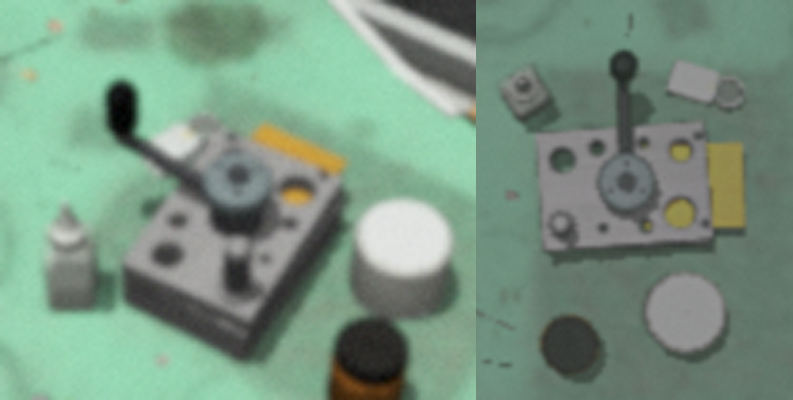

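Run:
```python
from h import *
cv2.imwrite('pics/top6.png',get_image('top')[:,:,::-1])
for f in ('top0','top6'):
    im=cv2.imread(f'pics/{f}.png')[195:260,300:400]; im=cv2.resize(im,None,fx=4,fy=4,interpolation=cv2.INTER_CUBIC)
    h=cv2.cvtColor(im,cv2.COLOR_BGR2HSV); m=((h[...,1]<50)&(h[...,2]>95)).astype(np.uint8)
    m=cv2.morphologyEx(m,cv2.MORPH_OPEN,np.ones((13,13)))
    c=max(cv2.findContours(m,0,2)[0],key=cv2.contourArea); r=cv2.minAreaRect(c); print(f,r)
    B=cv2.boxPoints(r); print([onz('top',(x+.5)/4-.5+300,(y+.5)/4-.5+195,.0455)[:2].round(4) for x,y in B])
    y=((h[...,0]>18)&(h[...,0]<35)&(h[...,1]>120)).astype(np.uint8); y[:,:290]=0
    c=max(cv2.findContours(y,0,2)[0],key=cv2.contourArea); print('strip',cv2.minAreaRect(c))
    # bottom & top edges of plate by column fit
    for nm,sel in (('top',lambda k:k[0]),('bot',lambda k:k[-1])):
        P=[(x,sel(np.where(m[:,x])[0])) for x in range(110,290,4) if m[:,x].any() and not(nm=='top' and 170<x<200)]
        x,yv=np.array(P,float).T; k=np.polyfit(x,yv,1); g=abs(yv-np.polyval(k,x))<3; k=np.polyfit(x[g],yv[g],1); print(nm,np.degrees(np.arctan(k[0])),g.mean())
```

```text
top0 ((227.5, 129.5), (259.0, 327.0), 90.0)
[array([0.583 , 0.0028]), array([ 0.5862, -0.191 ]), array([ 0.4336, -0.191 ]), array([ 4.304e-01, -3.000e-04])]
strip ((303.5, 134.0), (27.0, 70.0), 0.0)
top -1.923043628274429 0.42105263157894735
bot 4.603818062658156e-15 0.9777777777777777
top6 ((224.39144897460938, 94.21944427490234), (199.58335876464844, 310.5052490234375), 87.27368927001953)
[array([0.5819, 0.0024]), array([ 0.5937, -0.1813]), array([ 0.4757, -0.187 ]), array([ 0.4641, -0.0055])]
strip ((303.5, 122.0), (94.0, 27.0), 90.0)
top 0.0 0.7631578947368421
bot -1.9355673332333675e-14 1.0
```

Run:
```python
from h import *
for f in ('top0','top6'):
    im=cv2.imread(f'pics/{f}.png')[195:260,300:384]; im=cv2.resize(cv2.GaussianBlur(im,(3,3),0),None,fx=4,fy=4,interpolation=cv2.INTER_CUBIC).astype(int)
    b,g,r=im[...,0],im[...,1],im[...,2]
    m=((g-r<8)&(r>np.percentile(r,50)*.85)&(b>.75*r)).astype(np.uint8)
    m=cv2.morphologyEx(m,cv2.MORPH_OPEN,np.ones((9,9)))
    c=max(cv2.findContours(m,0,2)[0],key=cv2.contourArea); print(f,cv2.minAreaRect(c))
    q=np.zeros_like(m);cv2.drawContours(q,[c],-1,1,-1)
    for nm,i in (('top',0),('bot',-1)):
        x=np.array([x for x in range(90,270,3) if q[:,x].any()]);y=np.array([np.where(q[:,k])[0][i] for k in x])
        gd=np.ones(len(x),bool)
        for _ in range(6): k=np.polyfit(x[gd],y[gd],1); e=abs(y-np.polyval(k,x)); gd=e<max(1.5,np.median(e)*1.5)
        print(nm,np.degrees(np.arctan(k[0])).round(2),gd.mean().round(2))
    y=((r-b>50)&(g-b>20)).astype(np.uint8);y[:,:284]=0
    c=max(cv2.findContours(y,0,2)[0],key=cv2.contourArea); p=c[:,0]; print('strip',cv2.minAreaRect(c))
    cv2.imwrite(f'pics/m_{f}.png',q*255)
```

```text
top0 ((179.00381469726562, 124.04354095458984), (148.36013793945312, 207.30921936035156), 84.98689270019531)
top -6.35 0.82
bot -6.86 0.98
strip ((301.0128479003906, 121.9238510131836), (96.8343276977539, 34.014686584472656), 88.26429748535156)
top6 ((177.780029296875, 123.22509002685547), (143.71133422851562, 203.60769653320312), 85.84036254882812)
top -4.3 0.88
bot -4.21 0.92
strip ((300.7825622558594, 121.82476806640625), (97.10693359375, 34.650760650634766), 88.26429748535156)
```

Run:
```python
from h import *
def tri(t,s):
    a=ray('top',*t);b=ray('scene',*s)
    k=np.linalg.lstsq(np.c_[a[1],-b[1]],b[0]-a[0],rcond=None)[0]
    p,q=a[0]+k[0]*a[1],b[0]+k[1]*b[1]; return (p+q)/2,np.linalg.norm(p-q)
print(tri((325.2,236.6),(337.5,213.8)), onz('top',325.2,236.6,.0895), onz('scene',337.5,213.8,.0895))
t=cv2.resize(cv2.imread('pics/top6.png')[205:252,312:382],None,fx=8,fy=8,interpolation=cv2.INTER_CUBIC)
cv2.imwrite('pics/a8.png',cv2.convertScaleAbs(t,alpha=1.5))
```

```text
(array([ 0.48087679, -0.02239098,  0.09040044]), np.float64(0.0008859816862016198)) [ 0.48132719 -0.02218374  0.0895    ] [ 0.48083074 -0.02317908  0.0895    ]
```

View pics/a8.png

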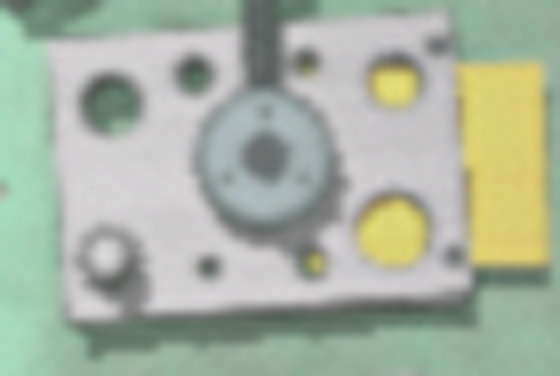

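```bash
python3 -c "
from rig import *
print(sign_off())"
```

```text
the job is handed in; nothing more can be done
None
```

I handed the job in: handle back to locked, drift home and upright through both plates (its top 90.4 mm above the bench, 89.5 mm expected), punches, bottle, cup, jar and loupe not touched; the plate still looks 2–4° off the die, which I judged in tolerance from the hole clearances (about 1.4 mm offset at most), and `sign_off()` returned no verdict.

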